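# Rack the cleaned objectives in order of length

## Task

The four cleaned microscope objectives stand about on the desk: line them up by length in the storage rail, the shortest in the carrier at the rail's red end and each next one longer, so the longest comes last at the black end. Seat each upright with its thread in the carrier's hole and its collar down on the carrier; lower them in, do not drop them or tip them over.

Things in the scene. Friction and masses are not known exactly. Their poses are not given: they have to be found in the camera images.
- objective_red: Loose microscope objective, red ring near its black nose, 31 mm high, shortest of four, about 70 g, upright on its thread. Origin: centre of its underside; z up its axis; round. From below: brass thread 20 mm across, 5 mm high; steel grip collar 36 mm across, 5 to 20 mm up (grip here, from above); barrel at most 32 mm across.
- objective_yellow: Loose microscope objective, yellow ring near its black nose, 39 mm high, second shortest of four, about 90 g, upright on its thread. Origin: centre of its underside; z up its axis; round. From below: brass thread 20 mm across, 5 mm high; steel grip collar 36 mm across, 5 to 20 mm up (grip here, from above); barrel at most 32 mm across.
- objective_green: Loose microscope objective, green ring near its black nose, 48 mm high, second longest of four, about 110 g, upright on its thread. Origin: centre of its underside; z up its axis; round. From below: brass thread 20 mm across, 5 mm high; steel grip collar 36 mm across, 5 to 20 mm up (grip here, from above); barrel at most 32 mm across.
- objective_blue: Loose microscope objective, blue ring near its black nose, 58 mm high, longest of four, about 140 g, upright on its thread. Origin: centre of its underside; z up its axis; round. From below: brass thread 20 mm across, 5 mm high; steel grip collar 36 mm across, 5 to 20 mm up (grip here, from above); barrel at most 32 mm across.
- carrier_1: Black carrier 1 counted from the rail's red end; fixed, 48x48x14 mm. Origin: centre of underside, 10 mm above the desk; y along the rail to the red end. Through its top (24 mm above desk) a 27 mm hole, 31 at the mouth: thread goes in, collar rests on top; a seated objective's origin is 9 mm above the carrier's, 19 mm above the desk. Brass screw sticks out 8 mm at +x, below the top.
- carrier_2: Black carrier 2 counted from the rail's red end; fixed, 48x48x14 mm. Origin: centre of underside, 10 mm above the desk; y along the rail to the red end. Through its top (24 mm above desk) a 27 mm hole, 31 at the mouth: thread goes in, collar rests on top; a seated objective's origin is 9 mm above the carrier's, 19 mm above the desk. Brass screw sticks out 8 mm at +x, below the top.
- carrier_3: Black carrier 3 counted from the rail's red end; fixed, 48x48x14 mm. Origin: centre of underside, 10 mm above the desk; y along the rail to the red end. Through its top (24 mm above desk) a 27 mm hole, 31 at the mouth: thread goes in, collar rests on top; a seated objective's origin is 9 mm above the carrier's, 19 mm above the desk. Brass screw sticks out 8 mm at +x, below the top.
- carrier_4: Black carrier 4 counted from the rail's red end; fixed, 48x48x14 mm. Origin: centre of underside, 10 mm above the desk; y along the rail to the red end. Through its top (24 mm above desk) a 27 mm hole, 31 at the mouth: thread goes in, collar rests on top; a seated objective's origin is 9 mm above the carrier's, 19 mm above the desk. Brass screw sticks out 8 mm at +x, below the top.
- rail: Low aluminium storage rail, 272 mm long over its end plates, 48 mm wide, fixed on the desk, any yaw; carries the four carriers in a row about 58 mm apart. One end plate is red, the other black. Origin: centre of its underside, on the desk; y along the rail to the red end, z up.

How it is judged:
At the end, for the whole second after the job is handed in: Carriers 1 to 4, from the red end, hold the objectives with red, yellow, green, blue rings: each within 8 mm of the carrier's axis, seated (origin 5 to 11.5 mm above the carrier's; 9 when collar rests on top), upright within 0.12 rad, released, below 0.02 m/s (horizontal distance between objective_red and carrier_1 below 0.008 m and z of objective_red in the frame of carrier_1 between 0.005 and 0.0115 m and angle between each of objective_red, objective_yellow, objective_green, objective_blue's own z axis and vertical below 0.12 rad and linear speed of each of objective_red, objective_yellow, objective_green, objective_blue below 0.02 m/s and horizontal distance between objective_yellow and carrier_2 below 0.008 m and z of objective_yellow in the frame of carrier_2 between 0.005 and 0.0115 m and horizontal distance between objective_green and carrier_3 below 0.008 m and z of objective_green in the frame of carrier_3 between 0.005 and 0.0115 m and horizontal distance between objective_blue and carrier_4 below 0.008 m and z of objective_blue in the frame of carrier_4 between 0.005 and 0.0115 m); the robot touches nothing.
It fails at once if an objective is dropped (falls freely for more than about 2 cm) ((linear speed of objective_red above 0.6 m/s and contact force between the fingers and objective_red below 0.05 N) or (linear speed of objective_yellow above 0.6 m/s and contact force between the fingers and objective_yellow below 0.05 N) or (linear speed of objective_green above 0.6 m/s and contact force between the fingers and objective_green below 0.05 N) or (linear speed of objective_blue above 0.6 m/s and contact force between the fingers and objective_blue below 0.05 N)).
It fails at once if an objective is tipped over (more than 0.7 rad) (angle between any of objective_red, objective_yellow, objective_green, objective_blue's own z axis and vertical above 0.7 rad).
It also fails if it takes over 96 s, if anything falls off the work surface, if the arm or the gripper's body presses on something with over 40 N, if the wrist force passes 120 N, or if a joint passes its speed limit or range.

## Robot

A 6-joint arm with a two-finger parallel gripper is mounted at the origin on a cart in front of the work surface, level with it; the furniture and walls round the work are solid. World frame = base frame: x ahead of the robot, y to its left, z up, the work surface at z = 0. Lengths are in m, angles in rad, forces in N, time in s.
With the tool pointing down it reaches from about 0.375 to 0.925 m from the base axis. Payload 5.7 kg.
Tool frame: the origin (TCP) lies at the very end of the fingers, on their centre line; the grasp point (between the pads) lies 19 mm behind it; z points along the fingers, y is the line along which they close (so a half turn about z gives the same grasp; the last joint's range is limited). The gripper opens to 88 mm and grips with 3 to 60 N. Pads are 20 mm wide; open, the fingers measure 115 mm over their backs; the gripper's body (75 mm by 178 mm) begins 61 mm behind the grasp point.
Start: joints at [1.02, 0.359, 1.51, -0, 1.272, -0.115], TCP at [0.253, 0.544, 0.223] pointing down, gripper open.
Joint ranges: [-2.97, 2.97], [-1.01, 2.36], [0.21, 2.38], [-0.96, 4.11], [0.2, 2.71], [-2.98, 2.98]. Speed limits (rad/s): [2.39, 2.39, 3.14, 3.14, 3.14, 3.14].

## Interface

Orientations are given as a rotation vector (axis times angle).
In Python, from workcell import robot gives the robot as it stands. The module is installed in compiled form; this text tells all that it offers. Calls block until the motion is done:
- robot.goto(position, orientation): joint-space move of the TCP to a pose.
- robot.servo_line(position, rot=None, feed=0.15, until_force=None): straight line of the TCP; rot=None keeps the orientation; feed is the mean speed in m/s. With until_force (N) it stops when the force on the tool has changed by that much, and returns True; else False.
- robot.goto_joints(angles): joint-space move.
- robot.grip(opening): finger opening in m; the grip force is fixed at half the most; returns when the fingers have stopped.
- robot.hold(seconds).
- robot.ik(position, orientation): joint angles nearest the present ones, or None.
- robot.get_image(name): name is "side" or "top"; returns (picture, depth): 400x640x3 uint8, blue, green, red; 400x640 float32, m along the optical axis (not along the pixel's ray), 0 where there is no reading.
- robot.get_calibration(name): a dict with "fovy" (degrees; the focal length in pixels is half the picture's height over the tangent of half this angle, whatever the lens; pixels are square), "cx", "cy" (the principal point, pixels), "world_from_camera" (4x4, takes a point from camera to world coordinates). Camera axes: x right, y up, looking along -z (the intrinsics and any distortion apply to the point x, -y, -z); pixel columns grow to the right and rows downward; lengths in m; the calibration is good to about 2 mm. A picture is of the moment at which its call begins. get_calibration takes no time and is no camera call.
A pose or a line that the arm cannot do raises robot.Unreachable and nothing moves.
- robot.job_done(): hands the job in; it is judged then, once.
Readings, each from a call of its own:
- robot.read_time(): time.
- robot.read_joint_pos(): joint angles.
- robot.read_dq(): joint speeds.
- robot.read_joint_efforts(): joint torques, N m.
- robot.read_tool_pos(): TCP position.
- robot.read_eef_rot(): TCP orientation.
- robot.read_wrist_force(): force on the tool from outside, world axes, zero at the start.
- robot.read_torque(): the same for the moment, N m.
- robot.read_opening(): finger opening in m.
- robot.read_gripper_force(): force on a finger pad.
Only numpy, scipy, OpenCV 4.12 (cv2) and the standard library are available. Lean on these libraries where they do the work, as an engineer would, in place of code of your own. Each camera call takes 0.05 s, during which the arm holds its last target. There are 200 camera calls.

## Working session

There is one attempt and no reset: what is moved stays moved. The work goes in short steps, each a Python script; the robot and the scene stay as the last script left them, time stands still between calls to the robot, and variables do not carry over. Pictures are saved under pics/ and viewed, at most 14 in all, crops included, and the job is handed in when it is done.

```bash
mkdir -p pics; python3 - <<'E'
from workcell import robot
import cv2,numpy as np
for n in("top","side"):
    im,d=robot.get_image(n); cv2.imwrite(f"pics/{n}0.png",im); np.save(f"{n}0.npy",d)
    print(n,robot.get_calibration(n))
print(robot.read_time(),robot.read_eef_rot())
E
```

```text
top {'fovy': 47.1052075698355, 'cx': 316.10983946190413, 'cy': 201.0466974802348, 'world_from_camera': array([[ 0.00331037,  0.99272165, -0.12038592,  0.44312204],
       [-0.99985163,  0.00532093,  0.01638339,  0.0729874 ],
       [ 0.01690471,  0.12031383,  0.99259197,  1.02248936],
       [ 0.        ,  0.        ,  0.        ,  1.        ]])}
side {'fovy': 49.98889707148483, 'cx': 319.4491718151895, 'cy': 198.70790375387327, 'world_from_camera': array([[-0.99966602, -0.00203955,  0.02576232,  0.57900493],
       [ 0.02127152, -0.63105204,  0.7754488 ,  0.76241785],
       [ 0.01467579,  0.77573782,  0.63088466,  0.60679843],
       [ 0.        ,  0.        ,  0.        ,  1.        ]])}
0.1 [-6.79037241e-01 -3.06676455e+00  2.55701638e-03]
```

View pics/top0.png

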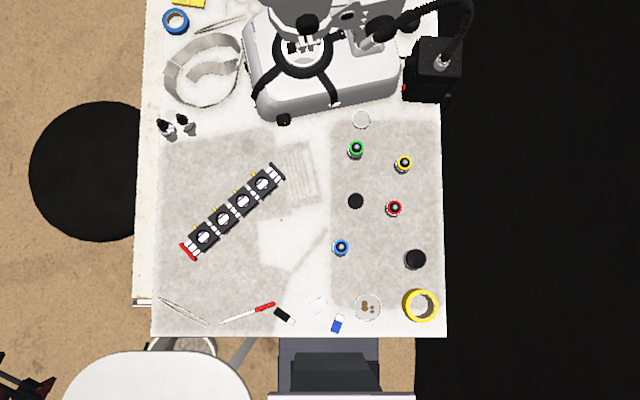

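View pics/side0.png

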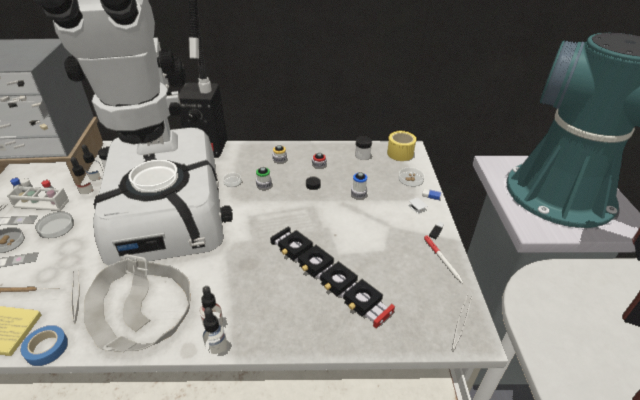

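```bash
cat > vis.py <<'E'
import numpy as np,cv2
from workcell import robot
def cal(n):
    c=robot.get_calibration(n); return c,200/np.tan(np.radians(c["fovy"]/2))
def cloud(n,d):
    c,f=cal(n); v,u=np.mgrid[0:400,0:640]
    P=np.stack([(u-c["cx"])/f*d,-(v-c["cy"])/f*d,-d],-1)
    T=c["world_from_camera"]; return P@T[:3,:3].T+T[:3,3]
def at_z(n,uv,z):
    c,f=cal(n); T=c["world_from_camera"]
    r=T[:3,:3]@np.array([(uv[0]-c["cx"])/f,-(uv[1]-c["cy"])/f,-1]); o=T[:3,3]
    return (o+r*(z-o[2])/r[2])[:2]
def proj(n,p):
    c,f=cal(n); T=c["world_from_camera"]; q=T[:3,:3].T@(np.array(p)-T[:3,3])
    return np.array([c["cx"]+f*q[0]/-q[2],c["cy"]-f*q[1]/-q[2]])
E
python3 - <<'E'
from vis import *
pts={'blue':(341,247),'red':(394,208),'yel':(403,163),'grn':(356,149),'desk':(300,220),'desk2':(430,200),'desk3':(180,200),'c1':(198,237),'c4':(256,184)}
pc=cloud("top",np.load("top0.npy"))
for k,(u,v) in pts.items(): print(k,np.round(pc[v-4:v+5:4,u-4:u+5:4].reshape(-1,3),3)[[0,4,8]].tolist())
t=cv2.imread("pics/top0.png");s=cv2.imread("pics/side0.png")
cv2.imwrite("pics/tc.png",np.vstack([cv2.resize(t[135:265,325:425],None,fx=4,fy=4,interpolation=2)]))
r=cv2.resize(t[155:265,175:290],None,fx=5,fy=5,interpolation=2);cv2.imwrite("pics/tr.png",r)
a=cv2.resize(s[135:205,245:385],None,fx=5,fy=5,interpolation=2);cv2.imwrite("pics/sc.png",a)
a=cv2.resize(s[220:330,265:400],None,fx=5,fy=5,interpolation=2);cv2.imwrite("pics/sr.png",a)
E
```

```text
blue [[0.472, 0.013, 0.054], [0.463, 0.004, 0.056], [0.455, -0.004, 0.052]]
red [[0.559, -0.106, 0.023], [0.549, -0.113, 0.031], [0.541, -0.123, 0.024]]
yel [[0.658, -0.126, 0.033], [0.648, -0.134, 0.035], [0.64, -0.144, 0.03]]
grn [[0.686, -0.021, 0.044], [0.677, -0.03, 0.044], [0.669, -0.039, 0.04]]
desk [[0.533, 0.101, -0.0], [0.524, 0.092, -0.002], [0.515, 0.083, -0.001]]
desk2 [[0.58, -0.192, 0.0], [0.571, -0.201, -0.002], [0.562, -0.21, -0.003]]
desk3 [[0.577, 0.371, -0.005], [0.568, 0.361, -0.002], [0.559, 0.351, -0.0]]
c1 [[0.493, 0.321, 0.024], [0.485, 0.315, 0.008], [0.476, 0.306, 0.008]]
c4 [[0.611, 0.198, 0.021], [0.602, 0.19, 0.016], [0.595, 0.181, 0.008]]
```

View pics/tc.png

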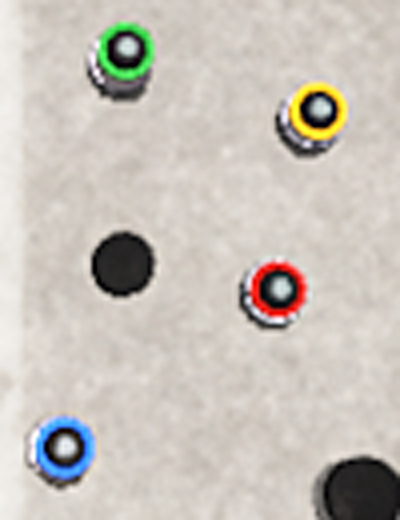

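View pics/tr.png

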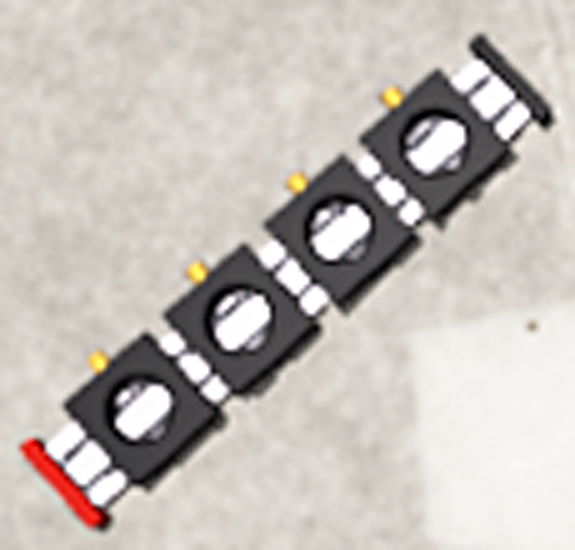

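View pics/sc.png

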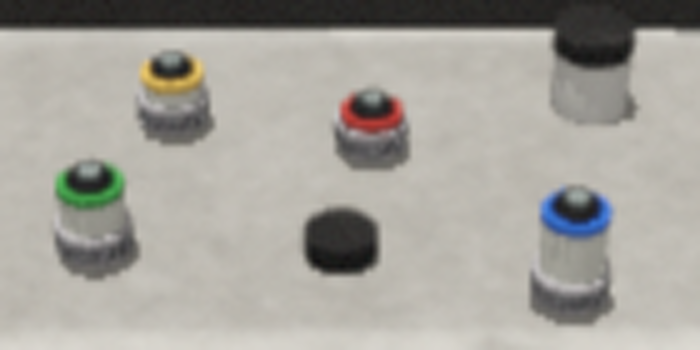

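View pics/sr.png

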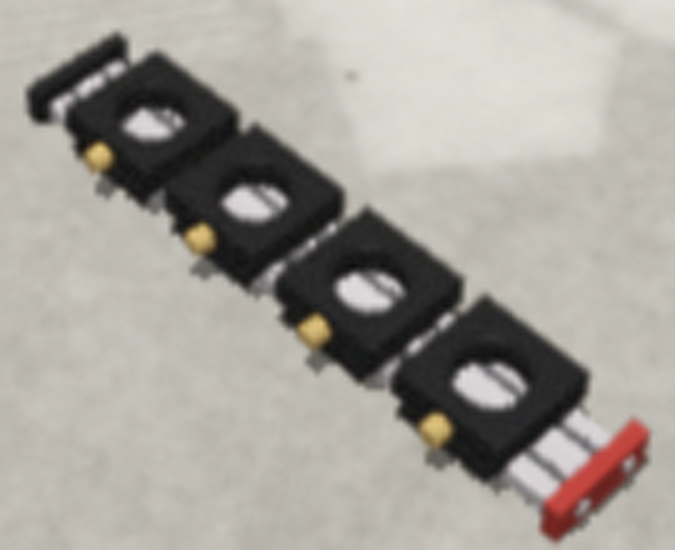

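```bash
python3 - <<'E'
from vis import *
m=lambda p,s,o:((p[0]+.5)/s-.5+o[0],(p[1]+.5)/s-.5+o[1])
T={'red':(278,290,.031),'yel':(319,108,.039),'grn':(127,48,.048),'blu':(65,447,.058)}
S={'red':(372,97),'yel':(171,58),'grn':(90,168),'blu':(577,194)}
for k in T:
    z=T[k][2]; a=at_z("top",m(T[k][:2],4,(325,135)),z);b=at_z("side",m(S[k],5,(245,135)),z); print(k,a.round(4),b.round(4),((a-b)*1e3).round(1))
A=[];B=[]
for p,q in zip([(142,411),(241,320),(339,231),(436,144)],[(490,380),(370,286),(254,198),(154,118)]):
    A.append(at_z("top",m(p,5,(175,155)),.024));B.append(at_z("side",m(q,5,(265,220)),.024)); print(A[-1].round(4),B[-1].round(4),((A[-1]-B[-1])*1e3).round(1))
for L in(A,B): print(np.linalg.norm(np.diff(L,axis=0),axis=1).round(4),np.degrees(np.arctan2(*(L[0]-L[3])[::-1])))
# plane checks
for n in("top","side"):
    pc=cloud(n,np.load(n+"0.npy")).reshape(-1,3); 
    w=pc[(abs(pc[:,0]-.55)<.1)&(abs(pc[:,1]-.08)<.06)]; print(n,np.median(w[:,2]))
    for k,t in zip(T,[(.549,-.114),(.648,-.134),(.677,-.03),(.463,.004)]):
        q=pc[(np.hypot(*(pc[:,:2]-t).T)<.03)&(pc[:,2]>T[k][2]-.004)]; print(k,len(q),q[:,:2].mean(0).round(4),q[:,2].max())
E
```

```text
red [ 0.5509 -0.1135] [ 0.5529 -0.1182] [-2.   4.7]
yel [ 0.6504 -0.1362] [ 0.6516 -0.1407] [-1.2  4.5]
grn [ 0.681  -0.0303] [ 0.6821 -0.0338] [-1.1  3.6]
blu [0.4647 0.0049] [4.658e-01 3.000e-04] [-1.1  4.6]
[0.485  0.3009] [0.4878 0.3055] [-2.8 -4.6]
[0.5247 0.2593] [0.5261 0.2641] [-1.4 -4.7]
[0.5639 0.2177] [0.5664 0.2219] [-2.5 -4.2]
[0.6027 0.176 ] [0.604  0.1804] [-1.3 -4.4]
[0.0575 0.0572 0.0569] 133.28872438362606
[0.0564 0.0583 0.056 ] 132.8608319765226
top -0.002007213288793608
red 57 [ 0.5512 -0.1157] 0.03224727065537225
yel 61 [ 0.6494 -0.1374] 0.04236342180132735
grn 58 [ 0.6802 -0.0317] 0.050535397245771496
blu 68 [0.4645 0.0038] 0.06014894747056021
side 0.00015758292232959104
red 44 [ 0.5534 -0.1124] 0.03348616376687663
yel 45 [ 0.6505 -0.1357] 0.041583790549084676
grn 53 [ 0.6822 -0.0284] 0.05103010449637013
blu 53 [0.4664 0.0067] 0.0610438113224121
```

```bash
cat > mv.py <<'E'
from vis import *
from scipy.spatial.transform import Rotation as Rn
def rot(a,near=None):
    """tool down, closing line at yaw a (deg); of the two half turns take the one with the smaller last joint"""
    out=[]
    for k in(a,a+180):
        y=np.array([np.cos(np.radians(k)),np.sin(np.radians(k)),0]);z=np.array([0,0,-1.])
        out.append(Rn.from_matrix(np.c_[np.cross(y,z),y,z]).as_rotvec())
    return out
def best(p,a):
    c=[(abs(q[5]),r) for r in rot(a) for q in[robot.ik(p,r)] if q is not None]
    return min(c,key=lambda t:t[0])[1]
E
python3 - <<'E'
from mv import *
c=np.array([.552,-.116]); up=[*c,.12]
for p in([.552,-.116,.1],[.65,-.138,.1],[.681,-.032,.1],[.465,.003,.1],[.486,.303,.12],[.603,.178,.12]):
    print([np.round(robot.ik(p,r),2).tolist() if robot.ik(p,r) is not None else None for a in(43,133) for r in rot(a)])
r1=best(up,133);r2=best(up,43)
robot.goto(up,r1); robot.grip(.06); robot.servo_line([*c,.009],feed=.1)
robot.grip(.0); print(robot.read_opening(),robot.read_gripper_force(),robot.read_time())
robot.grip(.06); robot.goto([*c,.009],r2); robot.grip(0)
print(robot.read_opening(),robot.read_tool_pos(),robot.read_time(),robot.read_wrist_force())
for n in("top","side"):
    im,_=robot.get_image(n); cv2.imwrite(f"pics/{n}1.png",im)
robot.servo_line([*c,.10],feed=.1); print(robot.read_opening(),robot.read_wrist_force(),robot.read_time())
E
```

```text
[[-0.33, 0.45, 1.72, -0.0, 0.97, -1.08], [-0.33, 0.45, 1.72, -0.0, 0.97, 2.06], [-0.33, 0.45, 1.72, -0.0, 0.97, -2.65], [-0.33, 0.45, 1.72, -0.0, 0.97, 0.49]]
[[-0.31, 0.57, 1.48, -0.0, 1.09, -1.06], [-0.31, 0.57, 1.48, -0.0, 1.09, 2.08], [-0.31, 0.57, 1.48, -0.0, 1.09, -2.63], [-0.31, 0.57, 1.48, -0.0, 1.09, 0.51]]
[[-0.15, 0.59, 1.44, -0.0, 1.11, -0.9], [-0.15, 0.59, 1.44, -0.0, 1.11, 2.24], [-0.15, 0.59, 1.44, -0.0, 1.11, -2.47], [-0.15, 0.59, 1.44, -0.0, 1.11, 0.67]]
[[-0.14, 0.33, 1.93, -0.0, 0.88, -0.89], [-0.14, 0.33, 1.93, -0.0, 0.88, 2.25], [-0.14, 0.33, 1.93, -0.0, 0.88, -2.46], [-0.14, 0.33, 1.93, -0.0, 0.88, 0.68]]
[[0.44, 0.43, 1.68, -0.0, 1.03, -0.31], [0.44, 0.43, 1.68, -0.0, 1.03, 2.83], [0.44, 0.43, 1.68, -0.0, 1.03, -1.88], [0.44, 0.43, 1.68, -0.0, 1.03, 1.26]]
[[0.18, 0.5, 1.55, -0.0, 1.09, -0.57], [0.18, 0.5, 1.55, -0.0, 1.09, 2.57], [0.18, 0.5, 1.55, -0.0, 1.09, -2.14], [0.18, 0.5, 1.55, -0.0, 1.09, 1.0]]
0.035130127947669815 30.000582933425903 5.0917
0.03526815595400469 [ 0.55204366 -0.11598516  0.0090258 ] 7.6 [ 0.14153124 -0.11795929  0.37418258]
0.03525918490307792 [ 0.8406086   0.18204606 -0.22943399] 8.7583
```

```bash
python3 - <<'E'
from mv import *
c=np.array([.4864,.3032]); p=[*c,.10]
robot.goto(p,best(p,43)); robot.servo_line([*c,.045],feed=.1)
t=robot.read_tool_pos(); print(t,robot.read_time())
o=[]
for n in("top","side"):
    im,_=robot.get_image(n); cv2.imwrite(f"pics/{n}2.png",im)
    for z,col in((.024,(0,0,255)),(.036,(0,255,0))): # hole axis at carrier top; thread bottom
        u=proj(n,[t[0],t[1],z]); print(n,z,u)
    u=u.astype(int); o.append(cv2.resize(im[u[1]-40:u[1]+40,u[0]-50:u[0]+50],None,fx=4,fy=4,interpolation=2)); print(u)
cv2.imwrite("pics/h.png",np.hstack(o))
E
```

```text
[0.4867689  0.3031348  0.04516514] 11.025
top 0.024 [202.00496435 235.98258452]
top 0.036 [200.71396205 235.73143046]
[200 235]
side 0.024 [363.09570577 294.45708649]
side 0.036 [363.66064354 289.908586  ]
[363 289]
```

View pics/h.png

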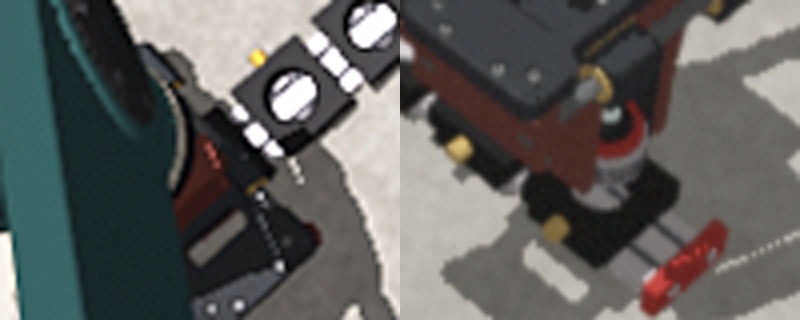

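```bash
python3 - <<'E'
from vis import *
o=[]
for n in("top","side"):
    im=cv2.imread(f"pics/{n}1.png");u=proj(n,[.552,-.116,.012]).astype(int);print(n,u,proj(n,[.552,-.116,.031]))
    o.append(cv2.resize(im[u[1]-40:u[1]+40,u[0]-50:u[0]+50],None,fx=4,fy=4,interpolation=2))
cv2.imwrite("pics/g.png",np.hstack(o))
E
```

```text
top [393 207] [395.2551174  206.64687258]
side [319 160] [319.39183659 154.49285881]
```

View pics/g.png

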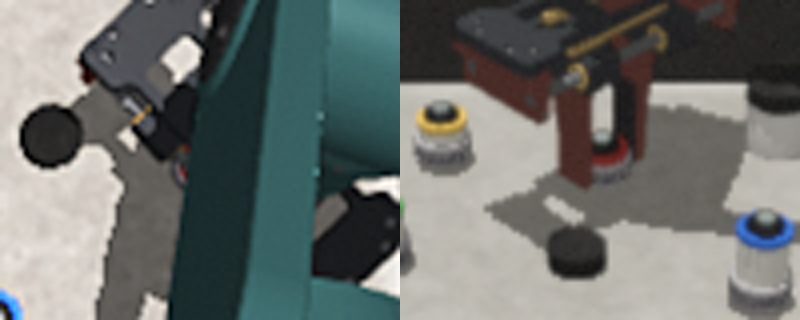

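```bash
python3 - <<'E'
from mv import *
c=np.array([.488,.3042])
robot.servo_line([*c,.045],feed=.05)
h=robot.servo_line([*c,.0285],feed=.02,until_force=4)
print(h,robot.read_tool_pos(),robot.read_wrist_force(),robot.read_time())
im,_=robot.get_image("side"); cv2.imwrite("pics/side3.png",im)
E
```

```text
False [0.4880847  0.30424174 0.02857697] [-0.45969064  0.3933423  -1.12905804] 12.35
```

```bash
python3 - <<'E'
from mv import *
c=np.array([.488,.3042]); a=np.radians(43.1)
ex=np.array([np.cos(a),np.sin(a)]);ey=np.array([-np.sin(a),np.cos(a)])
for d in(ey,ex):
    r=[]
    for s in(1,-1):
        robot.servo_line([*c,.0285],feed=.05)
        h=robot.servo_line([*(c+d*s*.008),.0285],feed=.015,until_force=3)
        r.append((robot.read_tool_pos()[:2]-c)@d); print(h,r[-1])
    c=c+d*np.mean(r); robot.servo_line([*c,.0285],feed=.05)
print(c,robot.read_wrist_force(),robot.read_opening())
robot.servo_line([*c,.0278],feed=.02,until_force=3)
robot.grip(.056); print(robot.read_tool_pos()); robot.servo_line([*c,.12],feed=.12)
p=[.65,-.137,.12]; robot.goto(p,best(p,43)); print(robot.read_time())
o=[]
for n in("top","side"):
    im,_=robot.get_image(n); cv2.imwrite(f"pics/{n}4.png",im)
    u=proj(n,[*c,.050]); print(n,u); u=u.astype(int)
    o.append(cv2.resize(im[u[1]-40:u[1]+40,u[0]-50:u[0]+50],None,fx=4,fy=4,interpolation=2))
cv2.imwrite("pics/k.png",np.hstack(o))
E
```

```text
True 0.0037535349819596484
True -0.002835342757948194
True 0.0013319168541699586
True -0.005674394237092935
[0.48610096 0.30305166] [ 1.05853876  0.16232659 -0.7494897 ] 0.03530247590700043
[0.48606542 0.30301592 0.02771116]
18.8
top [199.19642485 235.74833204]
side [364.73226356 284.43697569]
```

View pics/k.png

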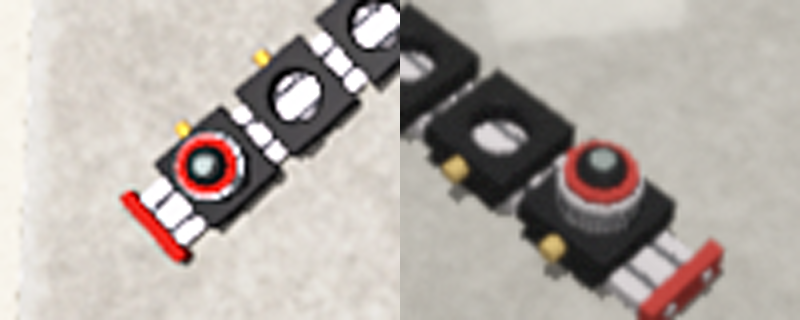

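```bash
cat >> mv.py <<'E'
C1=np.array([.4861,.3031]);U=np.array([.684,-.729])
def pick(c,h):
    c=np.array(c)+[.001,.0015]; zt=max(.12,h+.04)
    up=[*c,zt]; r1=best(up,133);r2=best(up,43)
    robot.goto(up,r1); robot.grip(.058); robot.servo_line([*c,.009],feed=.12)
    robot.grip(0); robot.grip(.058); robot.goto([*c,.009],r2); robot.grip(0)
    robot.servo_line([*c,.13],feed=.12); print("held",robot.read_opening(),robot.read_time())
def place(k):
    c=C1+U*.0576*(k-1); p=[*c,.13]
    robot.goto(p,best(p,43)); robot.servo_line([*c,.042],feed=.12)
    h=robot.servo_line([*c,.0279],feed=.02,until_force=4)
    print("down",h,robot.read_tool_pos(),robot.read_wrist_force(),robot.read_opening(),robot.read_time())
    return c,robot.read_tool_pos()[2]<.0305
def release(c):
    robot.grip(.056); robot.servo_line([*c,.13],feed=.15)
E
python3 - <<'E'
from mv import *
pick([.651,-.1385],.039); c,ok=place(2)
if ok: release(c); print(robot.read_time())
E
```

```text
held 0.03478695078714267 25.7417
down True [0.52520345 0.2610278  0.0279634 ] [0.43257939 0.43501163 4.7948475 ] 0.035164218900196956 28.85
30.225
```

```bash
python3 - <<'E'
from mv import *
pick([.6815,-.032],.048); c,ok=place(3)
if ok:
    release(c); pick([.4652,.0026],.058); c,ok=place(4)
    if ok:
        release(c); p=[.45,-.05,.25]; robot.goto(p,best(p,90)); print(robot.read_time())
        for n in("top","side"):
            im,_=robot.get_image(n); cv2.imwrite(f"pics/{n}5.png",im)
        t=cv2.imread("pics/top5.png")[155:265,175:290];s=im[205:330,260:400]
        cv2.imwrite("pics/end.png",np.hstack([cv2.resize(x,(390,375),interpolation=2) for x in(t,s)]))
E
```

```text
held 0.03538526883894805 36.925
down True [0.56458004 0.21905789 0.02793942] [0.27486473 0.13907726 4.31007156] 0.035520119881867554 39.5583
held 0.03547204371074649 47.4583
down True [0.60398004 0.17709869 0.02802811] [0.45298411 0.28768549 4.78715893] 0.03505929114861602 49.9083
52.9333
```

View pics/end.png

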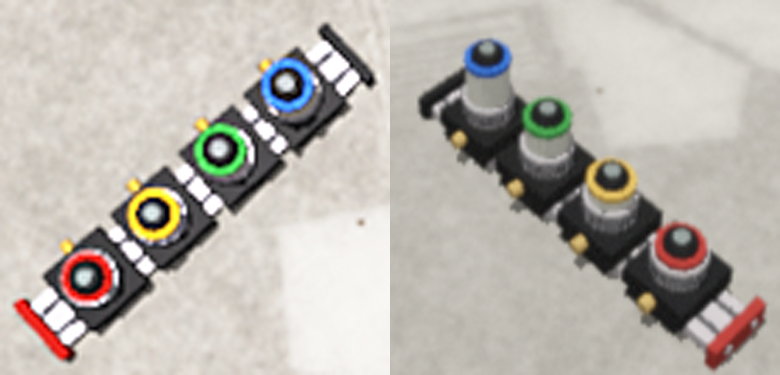

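All four stand upright and seated: red, yellow, green and blue from the red end, with each collar down on its carrier (red at crop pixel (88,276), blue at (289,83)).

```bash
python3 -c "
from workcell import robot
print(robot.job_done())"
```

```text
the job is handed in; nothing more can be done
None
```

All four objectives are seated in the rail in order from the red end (red, yellow, green, blue), and the job was handed in at about 53 s; the call returned no verdict, but the last pictures show all four upright with their collars down.

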